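# Hang the red tote on its slotted upright and press it down to lock

## Task

Hang the red tote on the free slotted upright of the bench rack, beside the blue one: feed the hook on its back, and the tongue below it, into the slots, then press it straight down past the sprung catch until it sits fully home and locked, level like its neighbour. Work gently, feeling for the slots rather than forcing the hook against the steel, let go of the tote, and leave everything else on the bench where it is.

Things in the scene. Friction and masses are not known exactly. Their poses are not given: they have to be found in the camera images.
- tote: Red open-topped tote, 0.28 to 0.46 kg (the screws in it are fixed), standing on the bench, 110 mm deep (x -58 to 52), 92 mm wide (y). Origin: under the middle of its floor; z up, +x towards its back, where its steel hook is. Front wall 62 mm, side rims 71 mm, back wall 80 mm high.
- grip (a point): Point (x 10, z 112 mm) on top of the tote's black carrying grip: a straight bar along the tote's x (x -30 to 62 mm), 14 mm wide (y), 28 mm high (z 84 to 112 mm in the tote's frame), free on both sides above the rims, to be gripped from above across its width.
- heel (a point): Top of the grip's back end, at x 50, z 112 mm in the tote's frame, right above the catch: the place to press the tote down, for instance with closed fingers from above. Pressed farther forward the hook binds in its slot.
- hooks (a point): Root of the hook, at x 66, y 0, z 70 mm in the tote's frame, on the flat steel face that will meet the upright. The hook, 5 mm thick (y), reaches 11 mm out of the face: a neck 8 mm high (z 70 to 78) with a tooth hanging 12 mm down at its end, 6 mm from the face. Below it a plain tongue (z 30 to 38, 5 mm thick, 6 mm out) enters the next slot.
- bead (a point): Underside of the steel bead behind the tote's back wall, at x 60, y 0, z 6 mm in the tote's frame: 8 mm wide, on a stem. Pressing the tote down drives it between the catch's two sprung rollers, which then close above it.
- free_batten: Free wooden batten of the rack (fixed, 84 mm wide), with a grey steel upright 50 mm wide and 180 mm high screwed on by eye: its slots stand up to 12 mm left or right (y) of the batten's middle; this offset is not in any reading, so see or feel for it. Origin: on the bench, in the plane of the upright's front face, at the batten's middle; +x into the rack, z up.
- slots (a point): Where the lower edge of the upper slot would be if the upright stood true (x 0, y 0, z 145 mm in the free batten's frame; height and front face are exact, y is off by up to 12 mm). The 4 mm steel has slots 7.5 mm wide, 28 mm high, lower edges at z 25, 65, 105, 145 mm; hook and tongue belong in the upper two.
- catch (a point): Top of the catch's two white rollers, if the upright stood true (x -6, y 0, z 92.5 mm in the free batten's frame). They yield sideways on springs: the tote's bead meets them with the tote's floor at z about 84 mm and needs a push of 15 to 25 N to pass, more than the tote's weight; then the tote snaps home.
- home (a point): Where the tote's origin ends if the upright stood true: x -66, y 0, z 75 mm in the free batten's frame. Hook and tongue go in along +x with the tote's floor at z 88 to 94 mm (best 92), until the faces meet at x -66; a hook that misses its slot is stopped by the steel at x -77. Then straight down; at home its play lets it lean forward 2 degrees. Never push harder than 35 N.
- taken_batten: The other batten of the same rack (fixed), 160 mm to the left or the right of the free one, with the same kind of upright, on which a blue tote of the same size already hangs locked, just as the red one should. Origin and axes as for the free batten; the blue tote is centred at x = -66 mm, y = -5 mm, its floor at z = 75 mm, its grip's top at 187 mm.
- sanding_block: Bystander, to be left alone: brown sanding block, 65 x 111 x 36 mm, lying on the bench. Origin: centre of its underside.
- tape_measure: Bystander, to be left alone: yellow tape measure, 42 x 83 x 66 mm, standing on the bench. Origin: centre of its underside.
- pencil: Bystander, to be left alone: red carpenter's pencil, 15 x 160 x 9 mm, lying on the bench. Origin: centre of its underside.
There are look-alikes about, which are no part of the job. There is more than one size of the tote; the one meant has the size given above.

How it is judged (in metres and radians):
On the way, in this order (a step that is already met when the one before it is completed fails the run):
1. hook and tongue have passed into the slots, the tote still above its locked height (x of tote in the frame of free_batten between -0.0705 and -0.0625 m and z of tote in the frame of free_batten between 0.0785 and 0.098 m and y of tote in the frame of free_batten between -0.016 and 0.016 m), for 0.1 s.
2. the tote is pressed down home past the catch (x of tote in the frame of free_batten between -0.0695 and -0.0625 m and z of tote in the frame of free_batten between 0.07 and 0.078 m and y of tote in the frame of free_batten between -0.016 and 0.016 m and angle between the x axis of tote and the x axis of free_batten, either way round below 0.08 rad and angle between tote's own z axis and vertical below 0.08 rad), for 0.2 s.
At the end, for the whole second after the job is handed in: The red tote hangs at rest on the free upright, hook and tongue in the two upper slots, untouched: in the free batten's frame its origin is within 3.5 mm of x = -66 mm, at z 70 to 78 mm and within 16 mm of y = 0; square to the batten and upright within 0.08 rad (all of step 2 and linear speed of tote below 0.01 m/s).
It fails at once if the hook is rammed against the steel (over 40 N while the tote is still above the catch) (contact force between tote and free_batten above 40 N and z of tote in the frame of free_batten above 0.0865 m).
It fails at once if the tote is pressed down too hard (its contact forces on the upright, all summed, over 140 N: a push of some 45 N at its back end) (contact force between tote and free_batten above 140 N).
It fails at once if the blue tote is struck with the red one (contact force between tote and taken_batten above 10 N).
It fails at once if a bystander is pushed away (30 mm or more) (distance of any of sanding_block, tape_measure, pencil from where it was at the start of the episode above 0.03 m).
It also fails if it takes over 51 s, if anything falls off the work surface, if the arm or the gripper's body presses on something with over 40 N, if the wrist force passes 120 N, or if a joint passes its speed limit or range.

## Robot

A 6-joint arm with a two-finger parallel gripper is mounted at the origin on a cart in front of the work surface, level with it; the furniture and walls round the work are solid. World frame = base frame: x ahead of the robot, y to its left, z up, the work surface at z = 0. Lengths are in mm, angles in degrees, forces in N, time in s.
With the tool pointing down it reaches from about 300 to 875 mm from the base axis. Payload 6.4 kg.
Tool frame: the origin (TCP) lies on the centre line of the jaws, within the pads' length; the fingertips stand 11 mm ahead of it and the grasp point (between the pads) lies 8 mm behind it; z points along the fingers, y is the line along which they close (so a half turn about z gives the same grasp; the last joint's range is limited). The gripper opens to 85 mm and grips with 20 to 120 N. Pads are 22 mm wide; open, the fingers measure 114 mm over their backs; the gripper's body (76 mm by 85 mm) begins 54 mm behind the grasp point. The pads swing forward as they close: fully open they stand 13 mm farther back than shut.
Start: joints at [-85.789, 10.359, 92.074, -0, 77.567, -11.82], TCP at [158.81, -552.649, 242.288] pointing down, gripper open.
Joint ranges: [-171.53, 171.53], [-51.25, 118.39], [17.06, 147.69], [-65.23, 245.23], [0, 150.52], [-178.68, 178.68]. Speed limits (degrees/s): [147.25, 147.25, 172.46, 180, 180, 180].

## Interface

Orientations are given as [roll, pitch, yaw] about the fixed x, y, z axes, in that order (R = Rz(yaw) Ry(pitch) Rx(roll)).
In Python, from plant import sense, get_image, close_job gives the robot as it stands.
- The arm moves only by the shell command python3 -m handwheel FILE, which reads ROWS from the file FILE. ROWS is a JSON object whose key "plan" holds a list of rows, 1 to 12 of them, each of 5 numbers: dx, dy, dz in mm, then a turn about the tool's z in degrees, then the opening from 0.0 (shut) to 1.0 (fully open); each row is the pose to reach, as a shift and turn from the pose commanded when the command began, along the tool's axes at that moment; what a row does not reach only later rows make up. A row lasts 1/8 s, in which the tool goes at most 62.5 mm and 10.7 degrees, less where a joint would pass 70% of its speed; a pose out of reach is approached as far as the arm can. The fingers move at their own pace and stop on an object; the grip force is fixed at half the most. Time passes only in rows, so rows that do not move let the fingers close. It prints the time, the measured TCP pose, the force, the opening and the grip force at its end. Input that does not fit is refused with a message, and nothing moves.
- sense(): the state, without advancing time (a new reading comes with each control period).
- get_image(name): name is "side" or "top"; returns a dict with "image" (420x560x3 uint8, red, green, blue), "range_z" (420x560 float32, mm along the optical axis (not along the pixel's ray), 0 where there is no reading), "mtx" (3x3 intrinsics, pixels), "rvec" (rotation vector, rad) and "tvec" (3), from world to camera coordinates, as OpenCV has them. Camera axes: x right, y down, z forward; pixel columns grow to the right and rows downward; lengths in mm; the calibration is good to about 2 mm. A picture is of the moment at which its call begins.
- close_job(): hands the job in; it is judged then, once.
The state is a dict: "clock": time; "joint_pos": joint angles; "dq": joint speeds; "effort": joint torques, N m; "ee_pos": TCP position; "tool_rot": TCP orientation; "ft_force": force on the tool from outside, world axes, zero at the start; "ft_torque": the same for the moment, N m; "opening": opening from 0.0 (shut) to 1.0 (fully open); "grasp_force": force on a finger pad.
Only numpy, scipy, OpenCV 4.12 (cv2) and the standard library are available. Lean on these libraries where they do the work, as an engineer would, in place of code of your own. Each camera call takes 0.05 s, during which the arm holds its last target. There are 200 camera calls.

## Working session

There is one attempt and no reset: what is moved stays moved. The work goes in short steps, Python scripts to look and compute and a shell command to move; the robot and the scene stay as the last step left them, time stands still between calls to the robot, and variables do not carry over. Pictures are saved under pics/ and viewed, at most 10 in all, crops included, and the job is handed in when it is done.

```bash
mkdir -p pics
cat > h.py <<'E'
import numpy as np, cv2
from plant import sense, get_image
def snap(n,tag):
    d=get_image(n); np.savez(f'{tag}.npz',**d)
    cv2.imwrite(f'pics/{tag}.png',d['image'][:,:,::-1]); return d
def load(tag): return dict(np.load(f'{tag}.npz'))
def cam(d):
    R=cv2.Rodrigues(np.array(d['rvec'],float))[0]; t=np.array(d['tvec'],float).ravel(); return R,t
def cloud(d):
    R,t=cam(d);K=np.array(d['mtx']);h,w=d['range_z'].shape
    u,v=np.meshgrid(np.arange(w),np.arange(h));z=d['range_z'].astype(float)
    P=np.stack([(u-K[0,2])/K[0,0]*z,(v-K[1,2])/K[1,1]*z,z],-1)
    W=(P-t)@R; W[z==0]=np.nan; return W
def ray(d,u,v,z):
    R,t=cam(d);K=np.array(d['mtx']);o=-R.T@t
    r=R.T@np.linalg.inv(K)@np.array([u,v,1.]); return o+r*(z-o[2])/r[2]
E
python3 -c "
from h import *
print(sense())
for n in ('side','top'):
    d=snap(n,n+'0');R,t=cam(d);print(n,-R.T@t,R[2],d['mtx'])"
```

```text
{'clock': 0.0, 'joint_pos': array([-8.57885006e+01,  1.04008700e+01,  9.21311404e+01,  1.36368074e-04,
        7.75676736e+01, -1.18206939e+01]), 'dq': array([-0.03067902, -0.036746  , -0.12776463,  0.05164949, -0.23049476,
        0.01163547]), 'effort': array([ 1.43492493e-04, -4.44878340e+01, -3.51337731e+01, -2.94541223e-04,
        9.10717790e-03,  1.39120723e-05]), 'ee_pos': array([ 158.77438039, -552.09478837,  241.39853178]), 'tool_rot': array([-1.79902457e+02, -2.05505124e-02,  1.60321463e+01]), 'ft_force': array([-0.29616997, -0.27961315, -0.0421922 ]), 'ft_torque': array([ 0.05620215, -0.0114959 , -0.02028029]), 'grasp_force': 0.0, 'opening': 1.0005543694962742}
side [ -38.67302834 1176.44289588 1049.52362179] [ 0.39111587 -0.66275312 -0.63858177] [[386.12335552   0.         283.6783014 ]
 [  0.         386.12335552 216.55631931]
 [  0.           0.           1.        ]]
top [-107.61149333  114.74946473 1743.76970166] [ 0.36040518  0.06585972 -0.93046795] [[441.73252064   0.         281.5464319 ]
 [  0.         441.73252064 206.27503259]
 [  0.           0.           1.        ]]
```

View pics/side0.png

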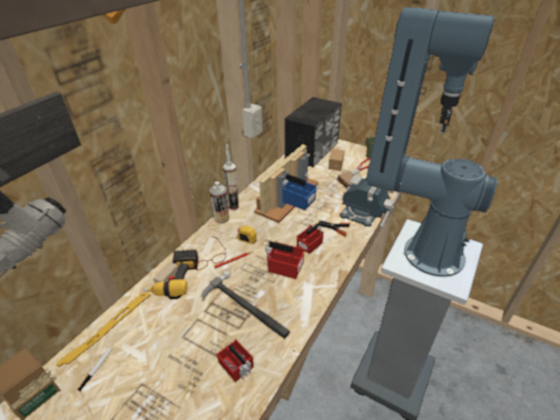

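View pics/top0.png

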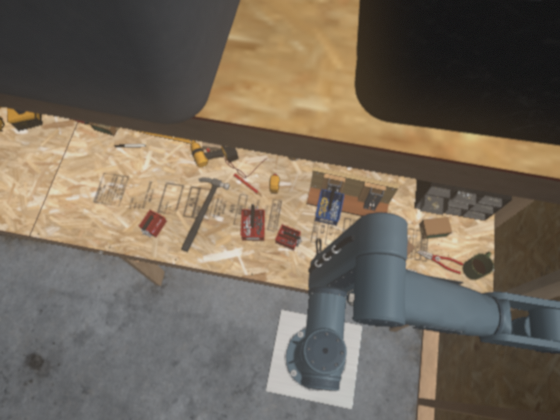

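The side view shows three red totes: a big one at (285,260) and smaller ones at (310,238) and (235,360). The blue tote is at (297,190). In the top view these are (253,223), (289,237), (152,222) and (328,203), and the free upright is near (375,195).

Run:
```python
from h import *
for n in ('side','top'):
    d=load(n+'0');W=cloud(d);hsv=cv2.cvtColor(d['image'],cv2.COLOR_RGB2HSV)
    for nm,m in (('red',((hsv[...,0]<6)|(hsv[...,0]>174))&(hsv[...,1]>150)&(hsv[...,2]>60)),('blue',(hsv[...,0]>105)&(hsv[...,0]<125)&(hsv[...,1]>130)&(hsv[...,2]>60))):
        k,l,s,c=cv2.connectedComponentsWithStats(m.astype(np.uint8))
        for i in range(1,k):
            if s[i,4]>60:
                p=W[l==i];p=p[~np.isnan(p[:,0])];p=p[p[:,2]>-20]
                if len(p)<20: continue
                r=cv2.minAreaRect(p[:,:2].astype(np.float32))
                print(n,nm,c[i].round(),s[i,4],'rect',np.round(r[0]),np.round(r[1]),round(r[2],1),'z',np.percentile(p[:,2],[2,98]).round())
a=cv2.resize(load('side0')['image'][130:290,225:355],None,fx=4,fy=4,interpolation=2)[:600]
b=cv2.resize(load('top0')['image'][165:255,225:425],None,fx=4,fy=4,interpolation=2)
cv2.imwrite('pics/c1.png',a[:,:,::-1]);cv2.imwrite('pics/c2.png',b[:,:,::-1])
```

```text
side red [311. 239.] 337 rect [431. 189.] [88. 74.] 79.3 z [ 8. 66.]
side red [285. 261.] 783 rect [454. 303.] [110. 164.] 9.3 z [11. 77.]
side red [242. 351.] 160 rect [378. 722.] [31. 86.] 68.7 z [ 4. 63.]
side red [230. 362.] 383 rect [389. 759.] [41. 86.] 69.3 z [ 4. 76.]
side blue [297. 194.] 580 rect [554.  48.] [100. 114.] 88.0 z [ 89. 150.]
```

View pics/c1.png

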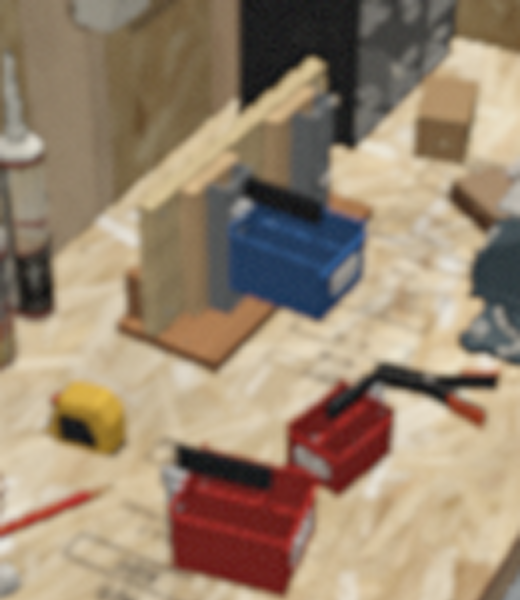

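View pics/c2.png

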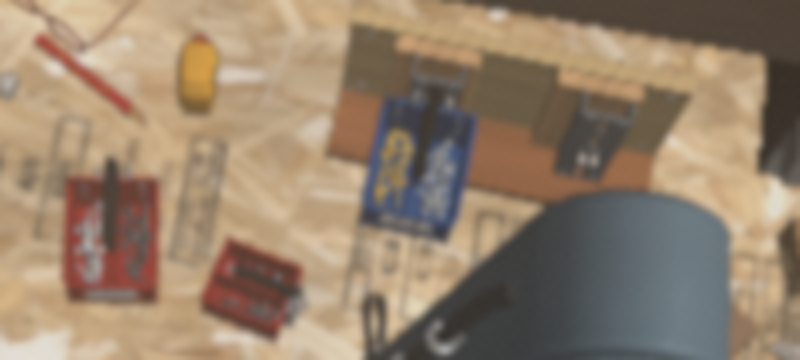

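The crops show the big red tote's black grip running from about (110,160) to (112,245) in the top crop, with its hook towards the rack. The free upright is at (600,110), and its white catch rollers at (580,158) and (594,160).

Run:
```python
from h import *
d=load('top0');print('top depth',np.percentile(d['range_z'],[0,10,50,90]), (d['range_z']>0).mean())
W=cloud(d);im=d['image'];hsv=cv2.cvtColor(im,cv2.COLOR_RGB2HSV)
# rough top depth around tote/rollers
for n,u,v in(('tote',250,225),('roll',372,204),('bench',300,215)): print(n,W[v,u].round(),hsv[v,u])
print('rollers patch V');print(im[199:210,362:384].min(2))
s=load('side0');Ws=cloud(s);g=s['image'].astype(int)
# black grip of big tote, side
x0,y0=225+40,130+105
sub=(slice(236,258),slice(262,300))
m=np.zeros(g.shape[:2],bool);m[sub]=g[sub].max(2)<55
p=Ws[m];p=p[(p[:,2]>85)];r=cv2.fitLine(p[:,:2].astype(np.float32),cv2.DIST_HUBER,0,.01,.01).ravel()
print('grip side n',len(p),r,np.degrees(np.arctan2(r[1],r[0])),'x',p[:,0].min(),p[:,0].max(),'z',np.percentile(p[:,2],[5,50,95]))
# grey uprights in side
hs=cv2.cvtColor(s['image'],cv2.COLOR_RGB2HSV)
for nm,(u0,u1,v0,v1) in dict(free=(298,307,155,180),taken=(277,285,175,205)).items():
    P=Ws[v0:v1,u0:u1].reshape(-1,3);print(nm,np.nanpercentile(P,[5,50,95],axis=0).round())
# normal from board: points in rack z>150
```

```text
top depth [   0.          593.72619019 1665.14349365 2571.71328125] 0.9959863945578231
tote [426. 337. 105.] [  6  79 122]
roll [ 612. -124.   92.] [ 15  30 120]
bench [545. 154.  -3.] [ 17  84 188]
rollers patch V
[[ 62  64  63  62  61  62  66  65  66  68  68  68  70  69  67  66  66  66
   67  68  70  70]
 [ 64  64  63  61  61  64  65  65  66  68  73  75  68  67  66  66  66  67
   68  69  70  71]
 [ 65  65  62  61  63  65  65  66  70  72  78  81  74  68  66  65  66  67
   69  71  71  71]
 [ 69  66  62  62  64  64  65  72  81  77  79  84  80  71  65  66  66  69
   71  72  73  72]
 [ 71  68  63  62  65  65  66  85 104  94  89  98  90  72  66  67  68  71
   73  74  74  73]
 [ 72  68  64  65  66  64  71 100 126 113 106 119 101  73  66  68  70  73
   74  75  75  75]
 [ 72  67  64  65  65  66  70  98 120 109 110 123 103  74  67  69  72  74
   75  75  75  74]
 [ 72  67  66  67  67  66  69  80  90  86  90 101  87  71  69  71  73  75
   74  75  75  75]
 [ 72  68  69  73  70  68  71  74  71  69  72  77  72  68  70  74  75  74
   76  74  76  75]
 [ 73  71  73  77  75  71  75  76  71  68  72  75  71  70  72  74  75  76
   75  76  76  75]
 [ 73  72  73  74  74  73  76  78  72  70  75  78  73  71  73  74  75  75
   76  76  75  75]]
grip side n 110 [9.8209631e-01 1.8837944e-01 4.6439252e+02 3.4357150e+02] 10.858225 x 425.20590247971165 508.14251771592205 z [ 92.95816974 105.3570285  113.11142587]
free [[ 611. -138.   81.]
 [ 621. -105.  139.]
 [ 644.  -93.  183.]]
taken [[601.  48.  45.]
 [632.  67. 126.]
 [649.  91. 178.]]
```

Run:
```python
from h import *
d=load('top0');s=load('side0');Wt=cloud(d);Ws=cloud(s)
# brown base front edge (top view): end pixels at base height from depth
for u,v in((312,200),(385,208)): print('base',Wt[v,u].round(1))
A=ray(d,306.75,204.2,12);B=ray(d,387,212.5,12);print('base edge yaw',np.degrees(np.arctan2(-(B-A)[0],(B-A)[1]))%180,A,B)
# rack top edges: histogram of z in rack
for n,W in(('top',Wt),('side',Ws)):
    P=W.reshape(-1,3);P=P[~np.isnan(P[:,0])];m=(P[:,0]>590)&(P[:,0]<720)&(P[:,1]>-200)&(P[:,1]<150)
    P=P[m];print(n,np.histogram(P[:,2],np.arange(0,260,20))[0])
    T=P[P[:,2]>180]; 
    if len(T)>10:
        r=cv2.minAreaRect(T[:,:2].astype(np.float32));print('zmax',np.percentile(T[:,2],[50,98]),r)
    # front plane fit x=a+b*y by mode over yaw
    best=[]
    Q=P[(P[:,2]>20)&(P[:,2]<178)]
    for yaw in np.arange(-20,20,.5):
        c,sn=np.cos(np.radians(yaw)),np.sin(np.radians(yaw))
        q=Q[:,0]*c+Q[:,1]*sn;h,e=np.histogram(q,np.arange(550,750,2.5));i=h.argmax();best.append((h.max(),yaw,e[i]))
    print(sorted(best)[-5:])
    gm=[]
im=s['image'].astype(int);hs=cv2.cvtColor(s['image'],cv2.COLOR_RGB2HSV)
m=np.zeros(im.shape[:2],bool);m[148:215,272:312]=1
m&=(hs[...,1]<60)&(hs[...,2]>60)&(hs[...,2]<150)
P=Ws[m];P=P[(P[:,2]>20)&(P[:,2]<200)&(P[:,0]<680)]
for nm,Q in(('free',P[P[:,1]<0]),('taken',P[P[:,1]>40])):
    print(nm,len(Q),np.percentile(Q,[5,25,50,75,95],axis=0).round(1))
    X=np.c_[Q[:,1],Q[:,2],np.ones(len(Q))];w=np.ones(len(Q))
    for _ in range(20):
        c=np.linalg.lstsq(X*w[:,None],Q[:,0]*w,rcond=None)[0];w=1/np.maximum(1,abs(Q[:,0]-X@c))**.5
    print('x=',c)
```

```text
base [617.7 116.1   8.3]
base [ 639.5 -191.7   12. ]
base edge yaw 4.752291951496204 [592.93388538 134.70386448  12.        ] [ 620.93479581 -202.11324991   12.        ]
top [570 250 117 159 203 187 219 281 464 396   0   0]
zmax [ 188.03726141 1067.28680869] ((637.631103515625, -23.736602783203125), (346.7174377441406, 96.67431640625), 89.58865356445312)
[(np.int64(206), np.float64(-3.5), np.float64(662.5)), (np.int64(238), np.float64(-1.5), np.float64(665.0)), (np.int64(250), np.float64(-3.0), np.float64(665.0)), (np.int64(291), np.float64(-2.5), np.float64(665.0)), (np.int64(292), np.float64(-2.0), np.float64(665.0))]
side [334 217 109 121 151 193 215 261 318 328   0   0]
zmax [183.46248018 188.99656892] ((636.2697143554688, -29.318038940429688), (339.0296936035156, 97.92353820800781), 87.6593246459961)
[(np.int64(150), np.float64(-7.5), np.float64(650.0)), (np.int64(155), np.float64(-2.0), np.float64(667.5)), (np.int64(157), np.float64(-7.0), np.float64(652.5)), (np.int64(162), np.float64(-2.5), np.float64(665.0)), (np.int64(176), np.float64(-3.0), np.float64(665.0))]
free 228 [[ 614.8 -143.7   75.8]
 [ 618.  -128.   102. ]
 [ 620.3 -107.2  134.8]
 [ 631.4 -100.3  160.2]
 [ 640.9  -95.7  180.1]]
x= [1.58187097e-01 1.72431179e-02 6.37600117e+02]
taken 273 [[500.7  45.6  34.8]
 [612.9  59.7  77.8]
 [628.8  65.5 112.1]
 [638.9  68.4 155.2]
 [648.1  90.  181.1]]
x= [ 3.49582555e-01 -2.17011621e-02  6.10083067e+02]
```

Run:
```python
from h import *
d=load('top0');s=load('side0');Wt=cloud(d);Ws=cloud(s)
im=d['image'].astype(int)
m=np.zeros(im.shape[:2],np.uint8);m[202:232,246:260]=im[202:232,246:260].max(2)<60
k,l,st,c=cv2.connectedComponentsWithStats(m);i=1+st[1:,4].argmax();v,u=np.where(l==i)
P=np.array([ray(d,a,b,112)[:2] for a,b in zip(u,v)],np.float32)
print(st[i],cv2.minAreaRect(P),cv2.fitLine(P,cv2.DIST_HUBER,0,.01,.01).ravel(), 'z',np.percentile(Wt[l==i][:,2],[10,50,90]))
R=cv2.fitLine(P,2,0,.01,.01).ravel();t=(P-R[2:])@R[:2];print('ends',R[2:]+R[:2]*t.min(),R[2:]+R[:2]*t.max())
# red body of the big tote from both views
for n,dd,W in(('top',d,Wt),('side',s,Ws)):
    h=cv2.cvtColor(dd['image'],cv2.COLOR_RGB2HSV);m=((h[...,0]<9)|(h[...,0]>172))&(h[...,1]>110)
    p=W[m];p=p[(abs(p[:,0]-450)<90)&(abs(p[:,1]-335)<80)&(p[:,2]>50)&(p[:,2]<85)]
    print(n,len(p),cv2.minAreaRect(p[:,:2].astype(np.float32)))
f=lambda a,b,z:ray(d,225+a/4,165+b/4,z)[:2]
yw=lambda a,b:np.degrees(np.arctan2(*(b-a)[::-1]))
print('blue sides',yw(f(362,222,146),f(388,98,146)),yw(f(445,240,146),f(474,110,146)))
a,b=f(352,22,188),f(690,92,188);print('back top',a,b,yw(b,a)-90)
print('rollers mid',ray(d,371.6,204.4,91))
```

```text
Traceback (most recent call last):
ValueError: attempt to get argmax of an empty sequence
```

Run:
```python
from h import *
d=load('top0');s=load('side0');Wt=cloud(d);Ws=cloud(s)
im=d['image'].astype(int)
print(im[200:232:2,246:260].max(2))
for n,dd,W in(('top',d,Wt),('side',s,Ws)):
    h=cv2.cvtColor(dd['image'],cv2.COLOR_RGB2HSV)
    B=(abs(W[...,0]-460)<80)&(abs(W[...,1]-335)<75)&(W[...,2]>92)
    p=W[B];r=cv2.fitLine(p[:,:2].astype(np.float32),cv2.DIST_HUBER,0,.01,.01).ravel();t=(p[:,:2]-r[2:])@r[:2]
    print(n,'grip',len(p),r,np.degrees(np.arctan(r[1]/r[0])),r[2:]+r[:2]*t.min(),r[2:]+r[:2]*t.max(),np.percentile(p[:,2],[50,95]))
    B=(abs(W[...,0]-450)<90)&(abs(W[...,1]-335)<75)&(W[...,2]>52)&(W[...,2]<86)&(((h[...,0]<10)|(h[...,0]>172))&(h[...,1]>100))
    p=W[B];print(n,'body',len(p),cv2.minAreaRect(p[:,:2].astype(np.float32)))
f=lambda a,b,z:ray(d,225+a/4,165+b/4,z)[:2]
yw=lambda a,b:np.degrees(np.arctan2(*(b-a)[::-1]))
print('tote sides',yw(f(67,298,68),f(68,180,76)),yw(f(157,300,68),f(158,182,76)))
print('blue sides',yw(f(362,222,140),f(388,98,150)),yw(f(445,240,140),f(474,110,150)))
a,b=f(352,22,188),f(690,92,188);print('back top',a,b,yw(b,a)-90)
print('rollers mid',ray(d,371.6,204.4,91))
```

```text
[[158 172 186 189 190 192 194 196 201 201 192 179 171 178]
 [171 192 201 201 197 193 190 188 191 190 177 162 160 175]
 [178 195 203 204 191 157 135 143 167 180 173 161 164 181]
 [180 187 185 179 162 118  82  89 123 151 154 161 175 187]
 [171 171 163 155 138 104  79  82 107 137 146 154 167 178]
 [119 118 119 119 108  87  77  79  94 114 120 119 118 123]
 [109 107 104 101  92  80  77  78  87  99 104 104 105 107]
 [107 107 107 107  96  82  77  79  89 100 104 104 105 106]
 [130 129 132 132 115  89  78  81  94 105 105 109 122 125]
 [154 152 152 145 117  87  78  84 100 110 106 110 125 129]
 [153 155 156 149 118  85  77  89 110 125 118 109 108 104]
 [153 160 156 150 117  83  76  85 100 108 104 104 110 114]
 [156 163 156 145 116  85  77  91 113 116 108 103 104 103]
 [164 171 162 156 141 107  85  97 114 117 120 128 122 106]
 [136 135 145 158 156 136 123 125 139 141 133 129 122 106]
 [140 139 151 161 150 140 139 138 143 144 130 120 111 101]]
top grip 3487 [ 9.9541014e-01 -9.5701091e-02  4.3892392e+02  3.0819809e+02] -5.491673 [379.539749   313.90742454] [543.52479911 298.14151308] [1066.14317067 1194.13607566]
top body 172 ((448.14166259765625, 334.4515380859375), (115.73771667480469, 93.80960083007812), 11.77172565460205)
side grip 158 [9.8380268e-01 1.7925479e-01 4.6832733e+02 3.4339926e+02] 10.326356 [425.09956708 335.5229019 ] [514.09305342 351.73805221] [108.7079034  114.68560504]
side body 356 ((449.433349609375, 334.0375671386719), (110.06903076171875, 101.93167114257812), 9.182462692260742)
tote sides 12.134823269011509 11.244026980949082
blue sides -1.6797634135234893 -3.175186157330593
back top [666.33012219 132.89155734] [ 655.43249264 -199.04169795] -1.8803900504951656
rollers mid [ 610.56675564 -122.98912177   91.        ]
```

```bash
cat >> h.py <<'E'
from scipy.spatial.transform import Rotation as Ro
def Rt(rot): return Ro.from_euler('xyz',rot,degrees=True).as_matrix()
def delta(p,yaw,s=None):
    s=s or sense();R=Rt(s['tool_rot'])
    return np.round(R.T@(np.array(p)-s['ee_pos']),1), round(s['tool_rot'][2]-yaw,1)
E
python3 - <<'E'
from h import *
d=load('top0')
a=ray(d,252.4,206,112);b=ray(d,252.2,224,112);print(a,b,np.degrees(np.arctan2(b[1]-a[1],b[0]-a[0])))
print(delta([330,-80,280],16),delta([459,340,230],11))
E
```

```text
[503.2717649  344.00620893 112.        ] [429.26612531 328.53304357 112.        ] -168.1906667738655
(array([ 295. , -406.6,  -37.8]), np.float64(0.0)) (array([ 534.9, -774.5,   12.8]), np.float64(5.0))
```

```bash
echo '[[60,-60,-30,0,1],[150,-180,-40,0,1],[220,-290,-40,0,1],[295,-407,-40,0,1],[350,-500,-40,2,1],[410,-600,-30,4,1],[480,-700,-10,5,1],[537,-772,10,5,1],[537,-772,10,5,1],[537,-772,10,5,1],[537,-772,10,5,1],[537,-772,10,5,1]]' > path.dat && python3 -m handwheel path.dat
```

```text
refused: ROWS must be an object with the rows under "plan". Nothing was moved.
```

The error is about the shape of the input: an object with the rows under "plan". Fixing that and sending the same move.

```bash
echo '{"plan":[[60,-60,-30,0,1],[150,-180,-40,0,1],[220,-290,-40,0,1],[295,-407,-40,0,1],[350,-500,-40,2,1],[410,-600,-30,4,1],[480,-700,-10,5,1],[537,-772,10,5,1],[537,-772,10,5,1],[537,-772,10,5,1],[537,-772,10,5,1],[537,-772,10,5,1]]}' > path.dat && python3 -m handwheel path.dat; echo '{"plan":[[0,0,0,0,1],[0,0,0,0,1]]}' > path.dat && python3 -m handwheel path.dat
python3 - <<'E'
from h import *
s=sense();print(s['ee_pos'],s['tool_rot'],s['clock'],delta([462,337.5,93],11))
E
```

```text
clock: 1.6
ee_pos: [401.0, 152.9, 247.8]
tool_rot: [180.0, -0.0, 11.1]
ft_force: [1.3, -0.5, -0.3]
opening: 0.999
grasp_force: 0.0
clock: 1.85
ee_pos: [400.3, 150.5, 247.4]
tool_rot: [180.0, 0.1, 11.1]
ft_force: [-0.3, -0.3, 0.2]
opening: 1.0
grasp_force: 0.0
[400.34680297 150.5362216  247.36024321] [1.79982072e+02 8.52162863e-02 1.11116992e+01] 1.85 (array([  96.8, -171.6,  154.2]), np.float64(0.1))
```

```bash
echo '{"plan":[[97,-172,0,0,1],[97,-172,0,0,1],[97,-172,0,0,1],[97,-172,0,0,1],[97,-172,0,0,1],[97,-172,20,0,1],[97,-172,80,0,1],[97,-172,80,0,1]]}' > path.dat && python3 -m handwheel path.dat
python3 - <<'E'
from h import *
s=sense();print(s['ee_pos'],s['tool_rot'],s['clock'],delta([462,337.5,93],11))
for n in('side','top'): snap(n,n+'1')
a=load('side1')['image'][130:280,225:365];b=load('top1')['image'][165:255,225:415]
a=cv2.resize(a,None,fx=3,fy=3,interpolation=2);b=cv2.resize(b,None,fx=4,fy=4,interpolation=2)[:,:]
b2=np.zeros((600,800,3),np.uint8);b2[:360,:760]=b;a2=cv2.resize(load('side1')['image'][230:280,250:350],None,fx=4,fy=4)
b2[370:570,:400]=a2;cv2.imwrite('pics/c3.png',b2[:,:,::-1])
E
```

```text
clock: 2.85
ee_pos: [460.1, 334.2, 163.9]
tool_rot: [179.8, 0.6, 10.9]
ft_force: [-0.6, 0.3, 0.1]
opening: 1.005
grasp_force: 0.0
[460.0569239  334.18714648 163.92994508] [179.84671554   0.55386023  10.87256926] 2.85 (array([ 3.2, -3.1, 70.9]), np.float64(-0.1))
```

View pics/c3.png

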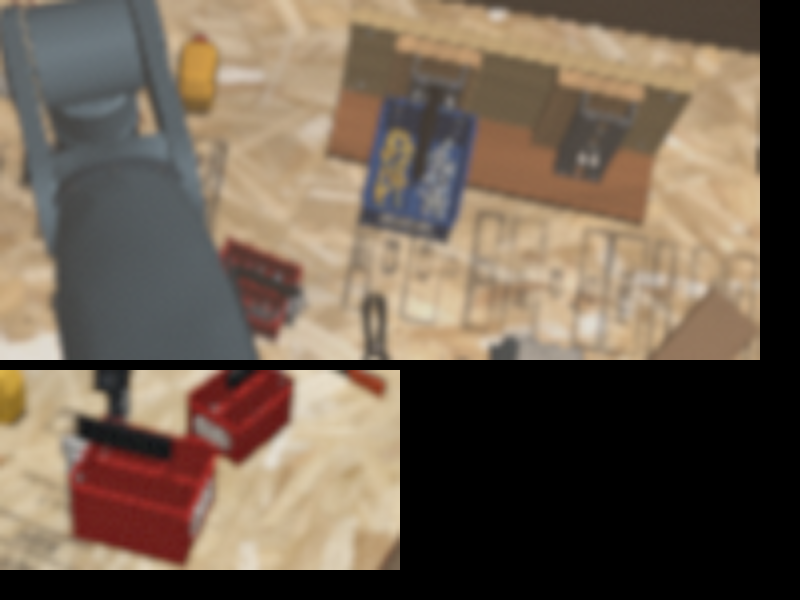

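The top view now has the rack clear. The base's front corners are at crop (327,157) and (640,222), the rollers near (588,158), and the fingers stand over the tote's grip. I'll descend in two stages.

```bash
echo '{"plan":[[0,0,20,0,1],[0,0,40,0,1],[0,0,40,0,1],[0,0,40,0,1]]}' > path.dat && python3 -m handwheel path.dat
python3 - <<'E'
from h import *
s=sense();print(s['ee_pos'],s['tool_rot'],delta([462,337.5,93],11))
d=load('top1');f=lambda a,b,z:ray(d,225+a/4,165+b/4,z)[:2]
yw=lambda a,b:np.degrees(np.arctan2(*(b-a)[::-1]))-90
print('base yaw',yw(f(640,222,12),f(327,157,12)),'back top',yw(f(690,92,188),f(352,22,188)))
W=cloud(d);P=W.reshape(-1,3);P=P[(P[:,0]>560)&(P[:,0]<680)&(P[:,1]>-200)&(P[:,1]<140)&(P[:,2]>150)&(P[:,2]<200)]
c,sn=np.cos(np.radians(2.2)),np.sin(np.radians(2.2))
X=P[:,0]*c-P[:,1]*sn;Y=P[:,0]*sn+P[:,1]*c
for lo,hi in((-125,-85),(-170,-125),(-60,20),(40,90)):
    m=(Y>lo)&(Y<hi);print(lo,hi,np.histogram(X[m],np.arange(590,680,6)))
E
```

```text
clock: 3.45
ee_pos: [464.6, 338.3, 130.4]
tool_rot: [-180.0, -0.2, 11.0]
ft_force: [-0.6, 0.6, 1.4]
opening: 1.001
grasp_force: 0.0
[464.63734578 338.31100437 130.43149361] [-179.9552379    -0.20183133   11.0146715 ] (array([-2.9,  0.3, 37.4]), np.float64(0.0))
base yaw -1.5413160443441143 back top -1.8803900504951656
-125 -85 (array([ 0,  0,  0,  0,  5, 29,  2,  2,  4, 32, 22, 12, 15, 16]), array([590, 596, 602, 608, 614, 620, 626, 632, 638, 644, 650, 656, 662,
       668, 674]))
-170 -125 (array([ 0,  0,  0,  0,  0,  0,  0,  0,  0,  2,  2,  5, 40, 16]), array([590, 596, 602, 608, 614, 620, 626, 632, 638, 644, 650, 656, 662,
       668, 674]))
-60 20 (array([ 0,  0,  0,  0,  0,  0,  0,  0,  0, 14,  9,  5, 71, 36]), array([590, 596, 602, 608, 614, 620, 626, 632, 638, 644, 650, 656, 662,
       668, 674]))
40 90 (array([ 6,  7, 13,  7, 16, 32,  2,  0,  4, 40, 19, 18, 25, 18]), array([590, 596, 602, 608, 614, 620, 626, 632, 638, 644, 650, 656, 662,
       668, 674]))
```

```bash
echo '{"plan":[[0,0,20,0,1],[0,0,34,0,1],[0,0,34,0,1],[0,0,34,0,1],[0,0,34,0,0],[0,0,34,0,0],[0,0,34,0,0],[0,0,34,0,0],[0,0,34,0,0],[0,0,34,0,0]]}' > path.dat && python3 -m handwheel path.dat
```

```text
clock: 4.7
ee_pos: [463.1, 337.8, 93.8]
tool_rot: [180.0, 0.0, 11.0]
ft_force: [-0.3, -1.0, -0.7]
opening: 0.157
grasp_force: 61.6
```

```bash
echo '{"plan":[[0,0,-10,0,0],[0,0,-40,0,0],[0,0,-80,0,0],[0,0,-130,0,0],[0,0,-140,0,0],[0,0,-140,0,0]]}' > path.dat && python3 -m handwheel path.dat
python3 - <<'E'
from h import *
print(sense()['ee_pos'],sense()['tool_rot'],sense()['ft_torque'])
snap('side','side2');a=cv2.resize(load('side2')['image'][150:290,230:350],None,fx=4,fy=4,interpolation=2);cv2.imwrite('pics/c4.png',a[:,:,::-1])
E
```

```text
clock: 5.45
ee_pos: [463.1, 338.0, 234.0]
tool_rot: [-180.0, -0.0, 11.0]
ft_force: [0.5, -0.5, -3.5]
opening: 0.153
grasp_force: 61.2
[463.13284949 337.96224659 233.95355268] [-1.79987537e+02 -3.80005042e-02  1.10330163e+01] [ 0.04669029 -0.00674763  0.00546379]
```

View pics/c4.png

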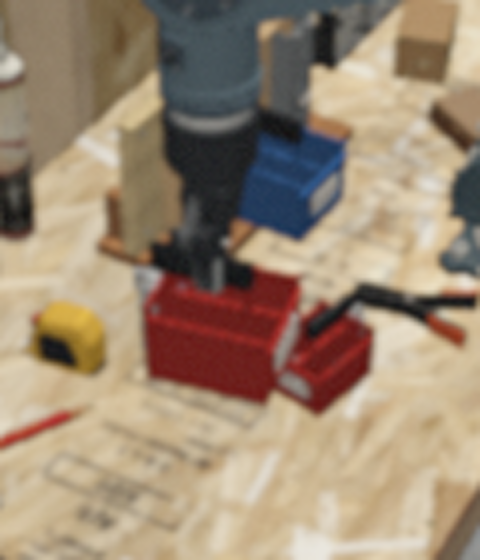

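The tote is held level, with its grip between the fingers at crop (205,270). I'll carry it high, over and past the blue tote.

```bash
python3 - <<'E'
from h import *
print(delta([450,0,294],-2),delta([510,-120,294],-2))
E
echo '{"plan":[[0,0,-40,0,0],[0,30,-60,2,0],[0,80,-60,5,0],[-20,150,-60,8,0],[-40,220,-60,10,0],[-45,290,-60,13,0],[-42,360,-60,13,0],[-42,440,-60,13,0],[-42,458,-60,13,0],[-42,458,-60,13,0],[-42,458,-60,13,0],[-42,458,-60,13,0]]}' > path.dat && python3 -m handwheel path.dat
python3 - <<'E'
from h import *
print(sense()['ee_pos'],delta([510,-120,294],-2))
E
```

```text
(array([-76.9, 329. , -61.3]), np.float64(13.0)) (array([-40.9, 458.3, -61.3]), np.float64(13.0))
clock: 7.0
ee_pos: [509.1, -118.1, 292.8]
tool_rot: [-179.9, 0.1, -1.9]
ft_force: [-1.2, 0.3, -2.5]
opening: 0.154
grasp_force: 61.3
[ 509.08208494 -118.05274166  292.80397906] (array([ 1. ,  1.9, -1.2]), np.float64(0.1))
```

```bash
echo '{"plan":[[0,0,40,0,0],[0,0,80,0,0],[0,0,108,0,0],[0,0,108,0,0],[0,0,108,0,0]]}' > path.dat && python3 -m handwheel path.dat
python3 - <<'E'
from h import *
print(sense()['ee_pos'],sense()['ft_force'])
for n in('side','top'): snap(n,n+'3')
a=cv2.resize(load('side3')['image'][130:220,255:325],None,fx=6,fy=6,interpolation=2);b=cv2.resize(load('top3')['image'][170:270,320:400],None,fx=4,fy=4,interpolation=2)
c=np.zeros((545,745,3),np.uint8);c[:540,:420]=a;c[:400,425:]=b;cv2.imwrite('pics/c5.png',c[:,:,::-1])
E
```

```text
clock: 7.62
ee_pos: [510.4, -119.0, 187.2]
tool_rot: [180.0, -0.1, -1.9]
ft_force: [-0.9, 0.1, -3.1]
opening: 0.153
grasp_force: 61.1
[ 510.40045887 -119.02251448  187.24348194] [-0.87903642  0.07864353 -3.10500317]
```

View pics/c5.png

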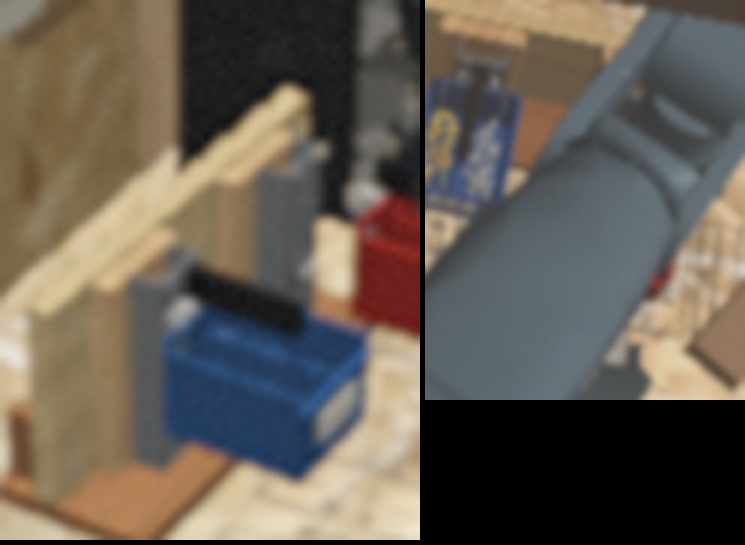

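The blue tote hangs at crop (265,390), the free upright is at (290,230) and the red tote is coming in at (390,270). The top view is blocked by the arm, so I'll go in by feel.

```bash
echo '{"plan":[[15,0.4,1.5,0,0],[30,0.4,1.5,0,0],[34,0.4,1.5,0,0],[34,0.4,1.5,0,0],[34,0.4,1.5,0,0]]}' > path.dat && python3 -m handwheel path.dat; echo '{"plan":[[1,0,0,0,0],[2,0,0,0,0],[3,0,0,0,0],[4,0,0,0,0]]}' > path.dat && python3 -m handwheel path.dat;  echo '{"plan":[[1,0,0,0,0],[2,0,0,0,0],[2,0,0,0,0]]}' > path.dat && python3 -m handwheel path.dat
```

```text
clock: 8.35
ee_pos: [543.3, -121.1, 184.1]
tool_rot: [-180.0, 0.0, -2.0]
ft_force: [0.0, 0.1, -3.0]
opening: 0.153
grasp_force: 61.2
clock: 8.85
ee_pos: [547.6, -121.3, 184.4]
tool_rot: [-180.0, -0.0, -2.0]
ft_force: [-0.4, -0.6, -3.7]
opening: 0.152
grasp_force: 61.2
clock: 9.22
ee_pos: [549.6, -121.4, 184.3]
tool_rot: [-180.0, 0.0, -2.0]
ft_force: [-1.4, 0.1, -3.2]
opening: 0.155
grasp_force: 61.2
```

```bash
echo '{"plan":[[1,0,-1,0,0],[2,0,-1,0,0],[2,0,-1,0,0]]}' > path.dat && python3 -m handwheel path.dat;  echo '{"plan":[[1,0,0,0,0],[2,0,0,0,0],[2,0,0,0,0]]}' > path.dat && python3 -m handwheel path.dat
```

```text
clock: 9.6
ee_pos: [551.7, -121.5, 185.4]
tool_rot: [180.0, -0.0, -2.0]
ft_force: [0.0, 0.5, -3.0]
opening: 0.148
grasp_force: 61.2
clock: 9.98
ee_pos: [553.6, -121.5, 185.4]
tool_rot: [-180.0, -0.0, -2.0]
ft_force: [-0.6, 0.1, -3.6]
opening: 0.151
grasp_force: 61.2
```

```bash
for i in 1 2; do echo '{"plan":[[1,0,0,0,0],[2,0,0,0,0],[2,0,0,0,0]]}' > path.dat && python3 -m handwheel path.dat | grep -E 'ee_pos|force'; done
```

```text
ee_pos: [555.7, -121.6, 185.4]
ft_force: [0.2, -0.4, -3.1]
grasp_force: 61.2
ee_pos: [557.6, -121.7, 185.4]
ft_force: [-0.1, 0.8, -3.2]
grasp_force: 61.2
```

```bash
echo '{"plan":[[1,0,0,0,0],[2,0,0,0,0],[2,0,0,0,0]]}' > path.dat && python3 -m handwheel path.dat | grep -E 'ee_pos|ft'
```

```text
ee_pos: [559.6, -121.8, 185.4]
ft_force: [0.5, -0.7, -2.5]
```

```bash
echo '{"plan":[[1,0,0,0,0],[2,0,0,0,0],[2,0,0,0,0]]}' > path.dat && python3 -m handwheel path.dat | grep -E 'ee_pos|ft'
```

```text
ee_pos: [561.5, -121.8, 185.3]
ft_force: [-0.9, -0.1, -3.0]
```

```bash
echo '{"plan":[[1,0,0,0,0],[2,0,0,0,0],[2,0,0,0,0]]}' > path.dat && python3 -m handwheel path.dat | grep -E 'ee_pos|ft'
```

```text
ee_pos: [561.7, -121.7, 184.9]
ft_force: [-9.6, 0.7, 1.4]
```

```bash
echo '{"plan":[[0.5,0,0,0,0],[1,0,0,0,0],[1,0,0,0,0]]}' > path.dat && python3 -m handwheel path.dat | grep -E 'ee_pos|ft'
```

```text
ee_pos: [561.8, -121.7, 184.8]
ft_force: [-12.9, -0.3, 3.7]
```

Contact came about 10 mm beyond where a miss would stop it. I'll back off a little and wiggle sideways to confirm the hook is in the slot.

```bash
echo '{"plan":[[-2,0,0,0,0],[-2,1.5,0,0,0],[-2,3,0,0,0],[-2,3,0,0,0]]}' > path.dat && python3 -m handwheel path.dat | grep -E 'ee_pos|ft'
```

```text
ee_pos: [561.5, -123.0, 184.8]
ft_force: [-5.9, 6.2, -0.7]
```

```bash
echo '{"plan":[[0,-1.5,0,0,0],[0,-3,0,0,0],[0,-4.5,0,0,0],[0,-6,0,0,0],[0,-6,0,0,0]]}' > path.dat && python3 -m handwheel path.dat | grep -E 'ee_pos|ft'
```

```text
ee_pos: [561.8, -119.6, 184.9]
ft_force: [-5.3, -2.4, -4.1]
```

Both sideways nudges were stopped, with about 3 mm of play centred on y of about -121.3, so the hook is in. I'll centre it and lower onto the catch.

```bash
echo '{"plan":[[0,2.5,0,0,0],[0,2.5,2,0,0],[0,2.5,4,0,0],[0,2.5,5,0,0],[0,2.5,5,0,0]]}' > path.dat && python3 -m handwheel path.dat | grep -E 'ee_pos|ft'
```

```text
ee_pos: [561.7, -121.4, 180.1]
ft_force: [-7.7, 0.4, -1.3]
```

```bash
echo '{"plan":[[0,0,1,0,0],[0,0,2,0,0],[0,0,2,0,0]]}' > path.dat && python3 -m handwheel path.dat | grep -E 'clock|ee_pos|ft'
```

```text
clock: 14.35
ee_pos: [561.6, -121.4, 178.2]
ft_force: [-6.9, 0.1, -0.6]
```

```bash
echo '{"plan":[[0,0,0,0,0.5],[0,0,0,0,0.7],[0,0,0,0,0.7],[0,0,0,0,0.7],[0,0,-20,0,0.7],[0,0,-60,0,0.7],[0,0,-60,0,0.3],[10,0,-60,0,0],[38,0,-60,0,0],[38,0,-60,0,0],[38,0,-60,0,0]]}' > path.dat && python3 -m handwheel path.dat
python3 - <<'E'
from h import *
for n in('side','top'): snap(n,n+'4')
a=cv2.resize(load('side4')['image'][110:220,255:355],None,fx=5,fy=5,interpolation=2);cv2.imwrite('pics/c6.png',a[:,:,::-1])
E
```

```text
clock: 15.72
ee_pos: [599.8, -122.3, 236.9]
tool_rot: [-179.9, 0.2, -2.0]
ft_force: [-1.5, 0.4, 0.4]
opening: 0.0
grasp_force: 0.0
```

View pics/c6.png

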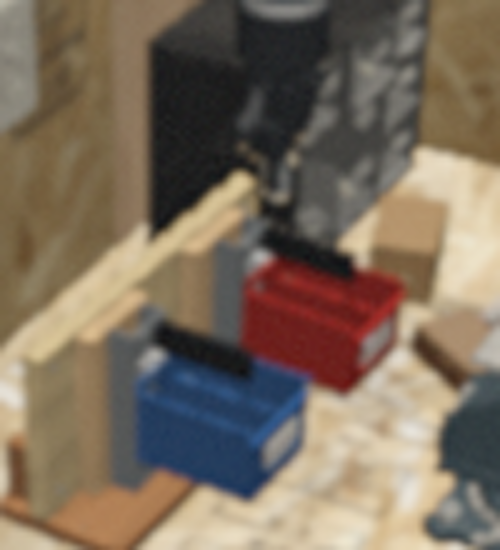

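The red tote hangs upright at crop (325,310), a little above its final height. The closed fingers are over the heel at (275,220), so I'll press down there in small steps.

```bash
echo '{"plan":[[0,0,15,0,0],[0,0,25,0,0],[0,0,28,0,0],[0,0,30,0,0],[0,0,30,0,0]]}' > path.dat && python3 -m handwheel path.dat | grep -E 'ee_pos|ft'
```

```text
ee_pos: [600.6, -122.7, 208.5]
ft_force: [0.1, -0.2, 0.6]
```

```bash
echo '{"plan":[[0,0,1,0,0],[0,0,2,0,0],[0,0,2,0,0]]}' > path.dat && python3 -m handwheel path.dat | grep -E 'ee_pos|ft'
```

```text
ee_pos: [600.5, -122.7, 206.4]
ft_force: [-0.2, 0.4, -0.8]
```

```bash
echo '{"plan":[[0,0,1,0,0],[0,0,2,0,0],[0,0,2,0,0]]}' > path.dat && python3 -m handwheel path.dat | grep -E 'ee_pos|ft'
```

```text
ee_pos: [600.9, -122.9, 205.5]
ft_force: [-1.7, 0.6, 5.8]
```

Contact at TCP z of about 206. Now 1 mm steps.

```bash
echo '{"plan":[[0,0,1,0,0],[0,0,1,0,0]]}' > path.dat && python3 -m handwheel path.dat | grep -E 'ee_pos|ft'
```

```text
ee_pos: [601.1, -123.0, 204.9]
ft_force: [-3.1, -0.3, 8.3]
```

```bash
echo '{"plan":[[0,0,1,0,0],[0,0,1,0,0]]}' > path.dat && python3 -m handwheel path.dat | grep -E 'ee_pos|ft'
```

```text
ee_pos: [601.0, -122.9, 203.5]
ft_force: [-1.8, -0.3, 6.0]
```

```bash
echo '{"plan":[[0,0,1,0,0],[0,0,1,0,0]]}' > path.dat && python3 -m handwheel path.dat | grep -E 'ee_pos|ft'
```

```text
ee_pos: [600.9, -122.8, 201.9]
ft_force: [-0.5, 0.2, 4.0]
```

```bash
echo '{"plan":[[0,0,1,0,0],[0,0,1,0,0]]}' > path.dat && python3 -m handwheel path.dat | grep -E 'ee_pos|ft'
```

```text
ee_pos: [600.8, -122.7, 200.3]
ft_force: [1.4, 0.7, 3.1]
```

```bash
echo '{"plan":[[0,0,1,0,0],[0,0,1,0,0]]}' > path.dat && python3 -m handwheel path.dat | grep -E 'ee_pos|ft'
```

```text
ee_pos: [599.9, -122.4, 198.4]
ft_force: [-0.1, -0.3, -0.2]
```

```bash
echo '{"plan":[[0,0,1,0,0],[0,0,1,0,0]]}' > path.dat && python3 -m handwheel path.dat | grep -E 'ee_pos|ft'
```

```text
ee_pos: [600.3, -122.5, 197.9]
ft_force: [0.5, 0.4, -0.6]
```

```bash
echo '{"plan":[[0,0,1,0,0],[0,0,1,0,0]]}' > path.dat && python3 -m handwheel path.dat | grep -E 'ee_pos|ft'
```

```text
ee_pos: [600.6, -122.7, 197.4]
ft_force: [0.2, 0.4, 1.0]
```

```bash
echo '{"plan":[[0,0,1,0,0],[0,0,1,0,0]]}' > path.dat && python3 -m handwheel path.dat | grep -E 'ee_pos|ft'
```

```text
ee_pos: [600.7, -122.7, 197.3]
ft_force: [-1.1, 0.9, 5.2]
```

```bash
echo '{"plan":[[0,0,1,0,0],[0,0,1,0,0]]}' > path.dat && python3 -m handwheel path.dat | grep -E 'ee_pos|ft'
```

```text
ee_pos: [600.8, -122.8, 197.1]
ft_force: [-5.0, 0.2, 9.6]
```

```bash
echo '{"plan":[[0,0,1,0,0],[0,0,2,0,0],[0,0,2,0,0]]}' > path.dat && python3 -m handwheel path.dat | grep -E 'ee_pos|ft'
```

```text
ee_pos: [600.9, -123.0, 196.9]
ft_force: [-9.8, 1.2, 19.3]
```

```bash
echo '{"plan":[[0,0,-5,0,0],[0,0,-30,0,0],[0,0,-80,0,0],[0,0,-120,0,0],[-60,0,-120,0,0],[-120,0,-120,0,0],[-120,150,-120,0,0],[-120,200,-120,0,0],[-120,200,-120,0,0],[-120,200,-120,0,0],[-120,200,-120,0,0],[-120,200,-120,0,0]]}' > path.dat && python3 -m handwheel path.dat
python3 - <<'E'
from h import *
S=snap('side','side5');T=snap('top','top5')
for n,d in(('side',S),('top',T)):
    W=cloud(d);h=cv2.cvtColor(d['image'],cv2.COLOR_RGB2HSV);red=((h[...,0]<10)|(h[...,0]>172))&(h[...,1]>100);bl=(h[...,0]>100)&(h[...,0]<128)&(h[...,1]>100)
    for nm,m,y in(('red',red,-121),('blue',bl,42)):
        B=m&(abs(W[...,0]-555)<75)&(abs(W[...,1]-y)<62)&(W[...,2]>70)&(W[...,2]<165);p=W[B]
        if len(p)>20: r=cv2.minAreaRect(p[p[:,2]>125][:,:2].astype(np.float32));print(n,nm,len(p),np.round(r[0],1),np.round(r[1]),round(r[2],1),'z',np.percentile(p[:,2],[2,50,98]).round(1))
    for nm,y in(('red',-121),('blue',42)):
        B=(abs(W[...,0]-560)<45)&(abs(W[...,1]-y)<20)&(W[...,2]>165)&(W[...,2]<205)
        if B.sum()>5:
            p=W[B];q=np.polyfit(p[:,0],p[:,2],1);print(n,nm,'grip z',np.percentile(p[:,2],[10,50,90]).round(1),'slope deg',np.degrees(np.arctan(q[0])).round(1))
a=cv2.resize(S['image'][130:220,255:355],None,fx=5,fy=5,interpolation=2);b=cv2.resize(T['image'][170:250,300:400],None,fx=3,fy=3,interpolation=2)
c=np.zeros((450,800,3),np.uint8);c[:,:500]=a;c[:240,500:]=b;cv2.imwrite('pics/c7.png',c[:,:,::-1])
E
```

```text
clock: 21.32
ee_pos: [474.0, -317.0, 313.2]
tool_rot: [-180.0, 0.0, -1.9]
ft_force: [-0.0, 0.1, 0.7]
opening: -0.003
grasp_force: 0.0
side red 543 [ 545.2 -117.9] [102. 112.] 86.9 z [ 86.  125.8 159.6]
side blue 617 [553.3  48.1] [102. 111.] 87.3 z [ 87.9 125.5 155.2]
side red grip z [167.6 179.3 186.7] slope deg 1.5
side blue grip z [169.3 180.3 188.5] slope deg 0.6
top red 331 [ 544.8 -120. ] [ 96. 114.] 87.8 z [ 72.1 117.4 154.7]
top red grip z [176.  182.2 186.5] slope deg 2.4
top blue grip z [178.  185.7 190. ] slope deg 0.8
```

View pics/c7.png

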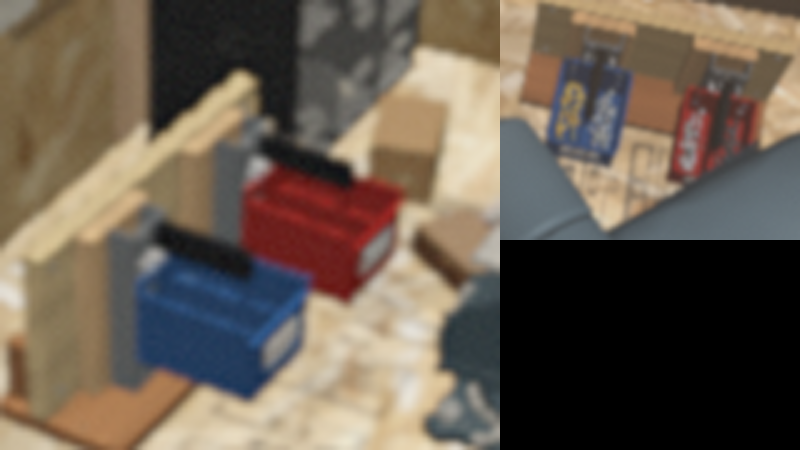

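The side crop shows the red tote at (320,235), hanging level with the blue one at (220,325). The measured grip heights agree within about 2–4 mm and the tilt within about 2 degrees. The press bottomed out with the tote's floor at about z 75 mm, so I'm handing in.

```bash
python3 -c "
from plant import close_job
print(close_job())"
```

```text
the job is handed in; nothing more can be done
None
```

The red tote hangs on the free upright beside the blue one, pressed down until it stopped with its floor at about 75 mm, and let go. The job was handed in at about 21 s with no verdict returned. The lock is inferred from that height: the push reached only about 8 N in my readings while the tote went past the catch, less than the 15 to 25 N given.

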